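Clamp a wooden tag blank in the marking press with the inner knob

ROBOT

A 6-joint arm with a two-finger parallel gripper is mounted at the origin on the work surface. World frame = base frame: x ahead of the robot, y to its left, z up, the work surface at z = 0. Lengths are in m, angles in rad, forces in N, time in s.
With the tool pointing down it reaches from about 0.35 to 0.775 m from the base axis. Payload 7.3 kg.
Tool frame: the origin (TCP) lies midway between the tips of the shut fingers; the grasp point (between the pads) lies 19 mm behind it (robot.grip_depth is the z of the grasp point in the tool frame, in m); z points along the fingers, y is the line along which they close (so a half turn about z gives the same grasp; the last joint's range is limited). The gripper opens to 92 mm and grips with 3 to 60 N. Pads are 19 mm wide; open, the fingers measure 130 mm over their backs; the gripper's body (75 mm by 190 mm) begins 47 mm behind the grasp point.
Start: joints at [1.166, 0.342, 1.524, -0, 1.275, -0.146], TCP at [0.134, 0.508, 0.194] pointing down, gripper open.
Joint ranges: [-2.53, 2.53], [-0.77, 2.02], [0.04, 2.7], [-1, 4.14], [0.28, 2.66], [-3.11, 3.11]. Speed limits (rad/s): [2.57, 2.57, 3.14, 3.14, 3.14, 3.14].

INTERFACE

Orientations are given as [roll, pitch, yaw] about the fixed x, y, z axes, in that order (R = Rz(yaw) Ry(pitch) Rx(roll)).
In Python, from cell import robot, viewer gives the robot as it stands.
- The arm moves only by the tool step_arm, never from a script. Its argument "increments" is a list of rows, each an object with "delta_pos": the shift along the tool's x, y, z in cm, a list of three; "dr": the turn, a rotation vector about the tool's x, y, z in degrees, a list of three; "fingers": the closure, from -1 (fully open) to 1 (shut), so that 0 is half open. In form: [{"delta_pos": [tx, ty, tz], "dr": [wx, wy, wz], "fingers": fingers}, ...]. A call has exactly 5 rows; each row is the pose to reach, as a shift and turn from the pose commanded when the call began, along the tool's axes at that moment; what a row does not reach only later rows make up. A row lasts 1/8 s, in which the tool goes at most 62.5 mm and 10.7 degrees, less where a joint would pass 70% of its speed; a pose out of reach is approached as far as the arm can. A call with a gripper value outside its range is refused whole. The fingers move at their own pace and stop on an object; "newtons" is the grip in N (left out, the last holds). Time passes only in rows, so rows that repeat a pose let the fingers close, or fill a call up. It gives the time, the measured TCP pose, the force, the opening and the grip force at its end, in the units of the state.
- robot.observe(): the state, without advancing time (a new reading comes with each control period).
- viewer.read_camera(name): name is "scene" or "top" or "wrist"; returns the picture (480x640x3 uint8, red, green, blue); there is no depth.
- viewer.camera_params(name): a dict with "K" (3x3 intrinsics, pixels), "T" (4x4, takes a point from camera to world coordinates). Camera axes: x right, y down, z forward; pixel columns grow to the right and rows downward; lengths in m; the calibration is good to about 2 mm. The wrist camera is an equidistant fisheye: a pixel r from the principal point sees the ray r / f radians off the axis. A picture is of the moment at which its call begins: read the wrist's pose just before it. camera_params takes no time and is no camera call; for the wrist camera it gives the pose at the moment of the call.
- robot.hand_in(): hands the job in; it is judged then, once.
The state is a dict: "time": time; "qpos": joint angles; "qvel": joint speeds; "joint_efforts": joint torques, N m; "tool_pos": TCP position; "tool_rot": TCP orientation; "contact_force": force on the tool from outside, world axes, zero at the start; "torque": the same for the moment, N m; "opening": finger opening in m; "grip_force": force on a finger pad.
Only numpy, scipy, OpenCV 4.12 (cv2) and the standard library are available. Lean on these libraries where they do the work, as an engineer would, in place of code of your own. Each camera call takes 0.05 s, during which the arm holds its last target. There are 200 camera calls.

TASK

Slide the wooden tag blank along the press's bed, straight and centred, until its inner end is fully home against the back stop, without ramming it. Then clamp it there by turning the small inner knob clockwise until the sprung shoe holds it snugly, with roughly 20 N, and not so hard that the wood is crushed. The large outer ring around the knob is set for the whole batch: do not turn it or lean on it, and leave the other things on the bench where they are; let go at the end.

Things in the scene. Friction and masses are not known exactly. Their poses are not given: they have to be found in the camera images.
- press: Grey C-frame bench marking press, fixed to the bench. Origin: on the bench surface under the knob axis; x runs from the open front (-x) to the back post (+x), y across, z up. Base plate 270 x 110 x 12 mm (press x -160 to +110 mm). Its highest point is the inner knob's top, 211 mm above the bench
- bed (a point): The steel bed the blank lies on and slides along: 30 mm wide, press x -135 to +55 mm, flat top 36 mm above the bench. This point: on the bed's top under the knob axis; axes as the press's. The blank overhangs both sides of the bed by 7 mm, so fingers can straddle it
- beam_top (a point): The press's arm over the bed: 60 to 72 mm wide, press x -40 to +100 mm, underside 118 mm (a short boss 110 mm) and top 162 mm above the bench. On top stand the outer ring and, inside it, the inner knob. This point: on the arm's top, on the knob axis
- stop_face (a point): Back stop: dark steel plate 50 mm wide, rising 28 mm above the bed, standing across it at press x = +34 mm. This point: centre of the face that looks to the front (-x), 5 mm above the bed; axes parallel to the press's
- stop: The same back stop plate as a body, fixed to the press (origin: middle of its front face's lower edge)
- blank: Loose beech tag blank, flat bar 180 x 44 x 10 mm (x, y, z), about 60 g, on the bed, sticking out in front. Origin: centre of its underside; +x along it to the back stop; a dark dot marks the outer (-x) end. Home: origin at press x -56 mm; starts 25 to 45 mm short, up to 6 mm and 0.12 rad off. Grip across its 44 mm width within 45 mm of the outer end: there the gripper's body clears the press arm
- blank_end (a point): Centre of the inner (+x) end face of the blank, 90 mm from its origin, 5 mm above its underside
- knob_top (a point): Inner knob: black, fluted, round, 26 mm diameter, standing 34 mm proud of the outer ring (177 to 211 mm above the bench). This point: centre of its top, on the axis. Turning clockwise seen from above lowers the quill 8 mm per rad; it turns against a steady friction of about 0.35 N m, stays where it is left and does not rise or sink
- ring_mark (a point): Engraved line on the outer ring: plain aluminium knurled ring concentric with the knob, 68 mm diameter, 14 mm high (163 to 177 mm above the bench), turning freely at a touch (0.015 N m). This point: on its top face, 30 mm from the axis. Must stay put
- ring: The outer ring as a body. Origin: on the axis at its underside, 163 mm above the bench
- quill: Steel rod, 22 mm diameter, under the arm, lowered by the inner knob; it carries a brass holder and a sprung brass shoe, 28 mm diameter. Origin: on the axis at the rod's lower end. The shoe's face hangs 22 to 30 mm below it, different each time (set by hand): the touch must be felt or seen. It takes 0.9 to 2.4 rad of the knob to touch the blank, so perhaps more than one grasp
- mallet: Bystander: mallet with white head 64 mm diameter x 90 mm and 200 mm wooden handle, lying on the bench; origin under the head
- stone: Bystander: grey sharpening stone 100 x 50 x 28 mm; origin at the centre of its underside
- jar: Bystander: amber jar 64 mm diameter, 85 mm tall; origin at the centre of its underside
- knob (a joint): Angle of the inner knob, rad, growing clockwise from above (shoe down), range 0 to 3.4, starts at 0 to 0.4. Once the sprung shoe (8 N per mm) touches the blank, each further rad adds about 60 N of clamping force; each newton is felt as 0.008 N m of extra torque on the knob (20 N: about 0.16 N m above free turning, about 0.3 rad past the touch; compare readings taken alike)
There are look-alikes about, which are no part of the job. Several things have the shape of the blank; the one meant has the colours described above.

How it is judged:
On the way, in this order (a step that is already met when the one before it is completed fails the run):
1. the blank is home: its inner end within 2.5 mm of the back stop, within 5 mm of centre and 0.08 rad of straight, and not yet clamped (x of blank_end in the frame of stop_face above -0.0025 m and y of blank_end in the frame of stop_face between -0.005 and 0.005 m and angle between the x axis of blank and the x axis of stop_face, either way round below 0.08 rad and contact force between quill and blank below 2 N), for 0.2 s.
2. the shoe clamps the blank with 10 to 32 N (contact force between quill and blank between 10 and 32 N), for 0.2 s.
At the end, for the whole second after the job is handed in: The blank lies at rest with its inner end within 2.5 mm of the back stop, within 5 mm of centre and 0.08 rad of straight, clamped by the shoe with 10 to 32 N; the outer ring's mark is within 3 mm of where it was; everything is let go (all of step 2 and x of blank_end in the frame of stop_face above -0.0025 m and y of blank_end in the frame of stop_face between -0.005 and 0.005 m and angle between the x axis of blank and the x axis of stop_face, either way round below 0.08 rad and distance of ring_mark from where it was at the start of the episode below 0.003 m and linear speed of blank below 0.01 m/s); the robot touches nothing.
It fails at once if the outer ring is turned (its mark moves more than 3 mm) (distance of ring_mark from where it was at the start of the episode above 0.003 m).
It fails at once if the gripper leans on the outer ring with more than 6 N (contact force between any of the fingers, the arm and ring above 6 N).
It fails at once if the blank is crushed (clamped with more than 45 N) (contact force between quill and blank above 45 N).
It fails at once if the blank is rammed against the back stop with more than 25 N (contact force between blank and stop above 25 N).
It fails at once if a bystander is moved more than 20 mm (distance of any of mallet, stone, jar from where it was at the start of the episode above 0.02 m).
It also fails if it takes over 72 s, if anything falls off the work surface, if the arm or the gripper's body presses on something with over 40 N, if the wrist force passes 120 N, or if a joint passes its speed limit or range.

## Working session

There is one attempt and no reset: what is moved stays moved. The work goes in short steps, Python scripts to look and compute and a tool call to move; the robot and the scene stay as the last step left them, time stands still between calls to the robot, and variables do not carry over. Pictures are saved under pics/ and viewed, at most 10 in all, crops included, and the job is handed in when it is done.

Besides the shell and the picture viewer there is one more tool, called after "Request:" by a JSON object that holds its "method" and its "body". step_arm: Moves the arm, as the interface text tells. Its arguments: {"type":"object","properties":{"increments":{"type":"array"},"newtons":{"type":"number"}},"required":["increments"]}

```bash
mkdir -p pics
python3 - <<'E'
from cell import robot, viewer
import cv2,numpy as np
for n in ["scene","top"]:
    im=viewer.read_camera(n); cv2.imwrite(f"pics/{n}0.png",im[:,:,::-1])
    p=viewer.camera_params(n); print(n,np.round(p["K"],1).tolist(),np.round(p["T"],3).tolist())
s=robot.observe(); print(s)
E
```

```text
scene [[439.4, 0.0, 319.7], [0.0, 439.4, 245.7], [0.0, 0.0, 1.0]] [[-0.173, 0.622, -0.764, 1.088], [0.985, 0.121, -0.124, 0.144], [0.016, -0.774, -0.633, 0.573], [0.0, 0.0, 0.0, 1.0]]
top [[463.4, 0.0, 312.6], [0.0, 463.4, 243.3], [0.0, 0.0, 1.0]] [[-0.026, -0.999, 0.04, 0.517], [-1.0, 0.026, 0.014, 0.041], [-0.015, -0.04, -0.999, 1.036], [0.0, 0.0, 0.0, 1.0]]
{'time': 0.1, 'qpos': array([ 1.16601545e+00,  3.42642588e-01,  1.52490526e+00,  3.36355900e-05,
        1.27537829e+00, -1.45998530e-01]), 'qvel': array([-4.90373164e-05, -3.21928878e-03, -2.38518756e-03,  2.50577241e-03,
       -1.24783533e-04,  6.41320714e-04]), 'joint_efforts': array([ 1.25559502e-03, -4.32011926e+01, -2.44689399e+01,  7.18355994e-02,
        5.26324112e-02, -4.84924237e-05]), 'tool_pos': array([0.1341606 , 0.50716455, 0.19332557]), 'tool_rot': array([-3.14027803e+00, -2.25819675e-04,  2.88280035e+00]), 'contact_force': array([ 0.72994345,  0.3912211 , -0.21247015]), 'torque': array([-0.05584117, -0.00690036, -0.00956998]), 'grip_force': 0.0, 'opening': 0.09210921642839116}
```

View pics/scene0.png

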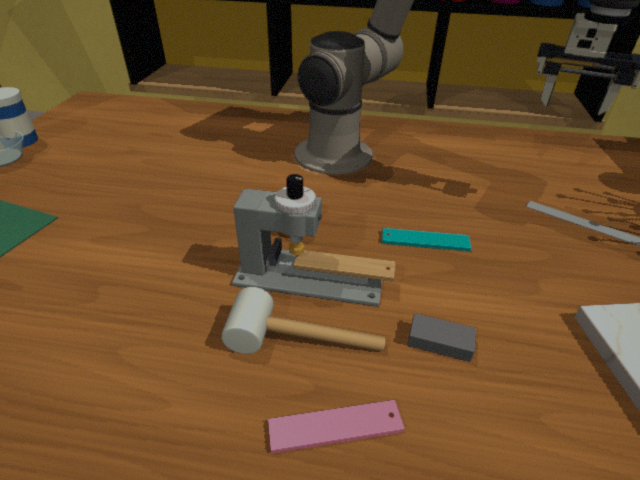

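View pics/top0.png

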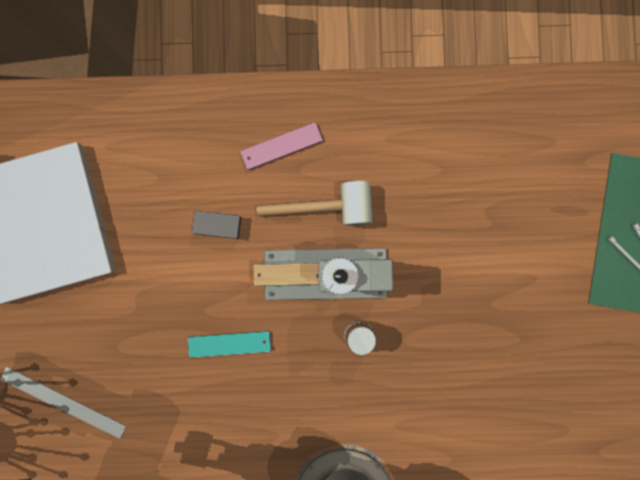

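The scene view shows the press with its front facing +y. The beech blank is at about (345,265) and the knob at (295,187). In the top view the knob is at (340,276), the blank spans about (254–320, 275), and the jar is at (361,338).

```bash
cat > h.py <<'E'
import numpy as np,cv2
from cell import robot,viewer
def ray(n,uv,z):
    p=viewer.camera_params(n);K,T=p["K"],p["T"]
    d=T[:3,:3]@np.linalg.solve(K,[uv[0],uv[1],1.]);o=T[:3,3]
    return o+d*(z-o[2])/d[2]
def proj(n,X):
    p=viewer.camera_params(n);K,T=p["K"],p["T"]
    c=T[:3,:3].T@(np.asarray(X)-T[:3,3]);q=K@c;return q[:2]/q[2]
E
python3 - <<'E'
from h import *
im=cv2.imread("pics/top0.png")
c=im[235:315,240:405]; cv2.imwrite("pics/c1.png",cv2.resize(c,None,fx=4.8,fy=4.8,interpolation=cv2.INTER_CUBIC))
h=cv2.cvtColor(im,cv2.COLOR_BGR2HSV)
for u,v in [(262,275),(290,275),(310,270),(250,290),(280,256),(280,294),(380,275),(345,262)]: print((u,v),h[v,u])
E
```

```text
(262, 275) [ 20  99 195]
(290, 275) [ 19 102 195]
(310, 270) [ 16 110 169]
(250, 290) [ 13 140 148]
(280, 256) [ 39  17 152]
(280, 294) [ 42  18 143]
(380, 275) [ 42  17 153]
(345, 262) [ 99   9 207]
```

View pics/c1.png

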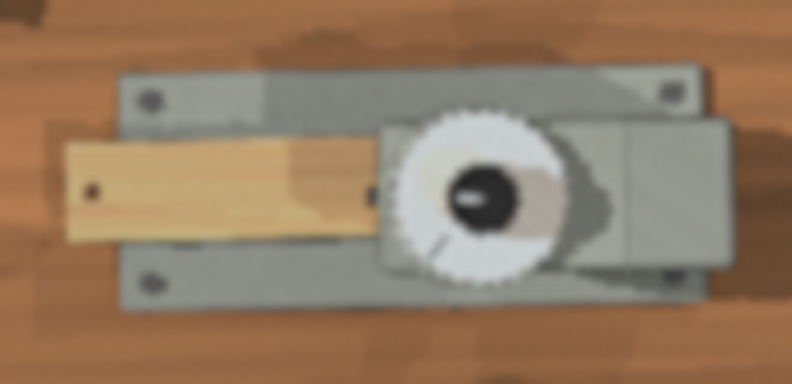

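The crop shows the base-plate corners at about (118,75), (705,66) and (120,310), the blank from (66,143) to (380,235), and the ring centred at about (481,197).

Run:
```python
from h import *
im=cv2.imread("pics/top0.png");h=cv2.cvtColor(im,cv2.COLOR_BGR2HSV)
roi=np.zeros(h.shape[:2],np.uint8);roi[240:310,245:400]=1
def rect(m):
    m=cv2.morphologyEx(m,cv2.MORPH_OPEN,np.ones((3,3)))
    c=max(cv2.findContours(m,0,2)[0],key=cv2.contourArea);return c
m=((cv2.inRange(h,(15,60,150),(25,125,255))>0)&(roi>0)).astype(np.uint8)
m[:,317:]=0
c=rect(m);x=c[:,0]
# edge lines of blank: per column top & bottom row
P=[]
cols=range(258,312)
ce=[]
for u in cols:
    r=np.where(m[:,u])[0]; ce.append((u,(r.min()+r.max())/2,r.max()-r.min()+1))
ce=np.array(ce);k=np.polyfit(ce[:,0],ce[:,1],1);print("blank width px",ce[:,2].mean())
a=ray("top",(258,np.polyval(k,258)),.046);b=ray("top",(312,np.polyval(k,312)),.046)
umin=np.where(m.sum(0)>10)[0].min()-.5
e=ray("top",(umin,np.polyval(k,umin)),.046)
d=(b-a)/np.linalg.norm(b-a);print("blank outer end",e.round(4),"yaw",np.arctan2(d[1],d[0]))
pts=lambda L:[ray("top",(240+(u+.5)/4.8-.5,235+(v+.5)/4.8-.5),.012) for u,v in L]
q=pts([(118,75),(705,66),(705,300),(120,310)])
print(np.round(q,4)); dx=q[1]+q[2]-q[0]-q[3];yaw=np.arctan2(dx[1],dx[0])
yaw1=np.arctan2(*(q[1]-q[0])[1::-1]);print("press yaw",yaw,yaw1,"len",np.linalg.norm(dx)/2)
fc=(q[0]+q[3])/2;bc=(q[1]+q[2])/2
ctr=(fc+bc)/2
print("origin from base",ctr+np.array([np.cos(yaw),np.sin(yaw),0])*.025)
print("ring",ray("top",(240+481.5/4.8-.5,235+197.5/4.8-.5),.177))
m2=((h[...,2]<90)&(roi>0)).astype(np.uint8);m2[:,:325]=0;m2[:,352:]=0;m2[:262]=0;m2[290:]=0
c=rect(m2);(u,v),r=cv2.minEnclosingCircle(c);print("knob",u,v,r,ray("top",(u,v),.205))
home=ctr
O=home+np.array([np.cos(yaw),np.sin(yaw),0])*.025
R=np.array([[np.cos(yaw),-np.sin(yaw)],[np.sin(yaw),np.cos(yaw)]])
print("blank end in press",R.T@(e[:2]-O[:2]))
```

```text
blank width px 20.72222222222222
blank outer end [0.4937 0.1848 0.046 ] yaw -1.5755471884134635
[[ 0.5461  0.1627  0.012 ]
 [ 0.5431 -0.1075  0.012 ]
 [ 0.4361 -0.1041  0.012 ]
 [ 0.4381  0.1641  0.012 ]]
press yaw -1.5800712236698644 -1.5816883194296296 len 0.2692084416828078
origin from base [0.49060913 0.00382477 0.012     ]
ring [0.49078092 0.00413012 0.177     ]
knob 340.3163146972656 276.26531982421875 6.815993309020996 [0.49051799 0.00446661 0.205     ]
blank end in press [-0.18101004  0.00136971]
```

Request:
{"method": "step_arm", "body": {"increments": [{"delta_pos": [-5.4, -3.0, 0], "dr": [0, 0, 9.4], "fingers": -1}, {"delta_pos": [-10.9, -6.1, 0], "dr": [0, 0, 18.9], "fingers": -1}, {"delta_pos": [-16.4, -9.1, 0], "dr": [0, 0, 28.4], "fingers": -1}, {"delta_pos": [-21.8, -12.2, 0], "dr": [0, 0, 37.8], "fingers": -1}, {"delta_pos": [-27.2, -15.2, 0], "dr": [0, 0, 47.3], "fingers": -1}], "newtons": 10}}

```text
time: 0.72
tool_pos: [0.3594, 0.2894, 0.1938]
tool_rot: [-3.142, -0.0, 2.052]
contact_force: [0.5, 0.1, 0.1]
opening: 0.0919
grip_force: 0.0
```

```bash
cat >> h.py <<'E'
from scipy.spatial.transform import Rotation as Ro
def to(x,y,z,yaw):
    s=robot.observe();R=Ro.from_euler('xyz',s["tool_rot"]);G=Ro.from_euler('xyz',[np.pi,0,yaw])
    print("t",round(s["time"],2),"pos",s["tool_pos"].round(4),"rot",s["tool_rot"].round(4),"q",s["qpos"].round(2),"op",round(s["opening"],4),"F",s["contact_force"].round(2),"M",s["torque"].round(3))
    print("delta cm",(R.inv().apply(np.array([x,y,z])-s["tool_pos"])*100).round(2),"dr deg",np.degrees((R.inv()*G).as_rotvec()).round(2))
E
python3 -c "
from h import *
to(.4935,.16,.193,1.5607)"
```

```text
t 0.72 pos [0.3594 0.2894 0.1938] rot [-3.1415e+00 -2.0000e-04  2.0519e+00] q [0.51 0.23 1.69 0.   1.23 0.03] op 0.0919 F [0.46 0.13 0.07] M [-0.069  0.003 -0.035]
delta cm [-17.67   5.9    0.08] dr deg [-1.000e-02 -1.000e-02  2.814e+01]
```

Request:
{"method": "step_arm", "body": {"increments": [{"delta_pos": [-5.7, 1.9, 0], "dr": [0, 0, 9.4], "fingers": -1}, {"delta_pos": [-11.5, 3.9, 0], "dr": [0, 0, 18.8], "fingers": -1}, {"delta_pos": [-17.7, 5.9, 0], "dr": [0, 0, 28.1], "fingers": -1}, {"delta_pos": [-17.7, 5.9, 6], "dr": [0, 0, 28.1], "fingers": -1}, {"delta_pos": [-17.7, 5.9, 8], "dr": [0, 0, 28.1], "fingers": -1}]}}

```text
time: 1.35
tool_pos: [0.4916, 0.1606, 0.1104]
tool_rot: [-3.136, 0.001, 1.565]
contact_force: [0.4, 0.1, 0.2]
opening: 0.0917
grip_force: 0.0
```

```bash
python3 -c "
from h import *
to(.4935,.16,.024,1.5607)
print(viewer.camera_params('wrist'))
cv2.imwrite('pics/w1.png',viewer.read_camera('wrist')[:,:,::-1])"
```

```text
t 1.35 pos [0.4916 0.1606 0.1104] rot [-3.1356e+00  1.0000e-03  1.5645e+00] q [0.17 0.42 1.66 0.   1.07 0.17] op 0.0917 F [0.38 0.1  0.23] M [-0.04   0.032  0.016]
delta cm [-0.05  0.25  8.64] dr deg [-0.35  0.06  0.22]
{'K': array([[371.64829954,   0.        , 323.95300828],
       [  0.        , 371.64829954, 239.92631483],
       [  0.        ,   0.        ,   1.        ]]), 'T': array([[ 0.9999505 , -0.0055325 , -0.0082699 ,  0.49292351],
       [-0.00762403, -0.96009898, -0.27955646,  0.23530593],
       [-0.00639328,  0.27960567, -0.96009364,  0.30095831],
       [ 0.        ,  0.        ,  0.        ,  1.        ]])}
```

View pics/w1.png

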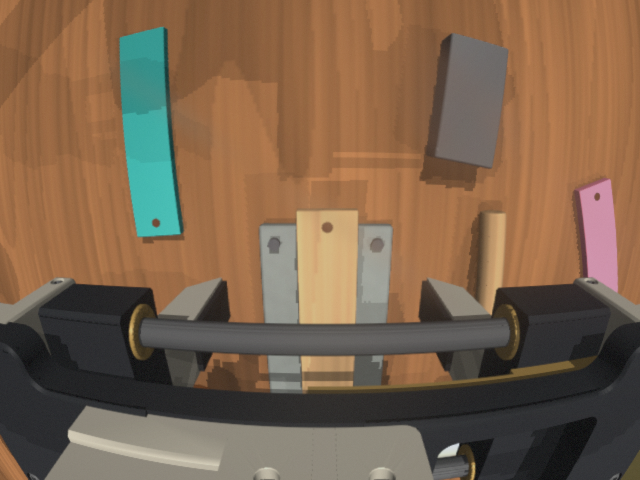

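The wrist view shows the blank's outer end centred between the fingers (columns 297–358, row 212). I'll descend and grip it.

Request:
{"method": "step_arm", "body": {"increments": [{"delta_pos": [0, 0.1, 4], "dr": [0, 0, 0.2], "fingers": -1}, {"delta_pos": [0, 0.1, 7], "dr": [0, 0, 0.2], "fingers": -1}, {"delta_pos": [0, 0.1, 8.8], "dr": [0, 0, 0.2], "fingers": -1}, {"delta_pos": [0, 0.1, 8.8], "dr": [0, 0, 0.2], "fingers": -1}, {"delta_pos": [0, 0.1, 8.8], "dr": [0, 0, 0.2], "fingers": -1}]}}

```text
time: 2.02
tool_pos: [0.495, 0.1624, 0.0269]
tool_rot: [3.14, -0.0, 1.564]
contact_force: [-0.1, 0.0, 0.1]
opening: 0.0919
grip_force: 0.0
```

```bash
python3 -c "
from h import *
to(.4935,.16,.024,1.5607)"
```

```text
t 2.02 pos [0.495  0.1624 0.0269] rot [ 3.1400e+00 -4.0000e-04  1.5636e+00] q [0.17 0.53 1.75 0.   0.86 0.18] op 0.0919 F [-0.1   0.05  0.13] M [-0.071  0.099  0.032]
delta cm [-0.24 -0.15  0.29] dr deg [ 0.09 -0.02  0.16]
```

Request:
{"method": "step_arm", "body": {"increments": [{"delta_pos": [-0.1, -0.2, 0.4], "dr": [0, 0, 0.15], "fingers": -1}, {"delta_pos": [-0.1, -0.2, 0.4], "dr": [0, 0, 0.15], "fingers": 0.0}, {"delta_pos": [-0.1, -0.2, 0.4], "dr": [0, 0, 0.15], "fingers": 0.5}, {"delta_pos": [-0.1, -0.2, 0.4], "dr": [0, 0, 0.15], "fingers": 1}, {"delta_pos": [-0.1, -0.2, 0.4], "dr": [0, 0, 0.15], "fingers": 1}], "newtons": 15}}

```text
time: 2.65
tool_pos: [0.4924, 0.1611, 0.022]
tool_rot: [3.141, -0.0, 1.561]
contact_force: [-0.0, 0.0, 0.3]
opening: 0.0562
grip_force: 0.0
```

```bash
python3 -c "
from h import *
to(.4927,.16,.024,1.5607)"
```

```text
t 2.65 pos [0.4924 0.1611 0.022 ] rot [ 3.1414e+00 -1.0000e-04  1.5607e+00] q [0.17 0.53 1.76 0.   0.85 0.18] op 0.0562 F [-0.    0.02  0.27] M [-0.109  0.04   0.008]
delta cm [-0.11  0.04 -0.2 ] dr deg [ 0.01 -0.01  0.  ]
```

Request:
{"method": "step_arm", "body": {"increments": [{"delta_pos": [0, 0, 0], "dr": [0, 0, 0], "fingers": 1}, {"delta_pos": [0, 0, 0], "dr": [0, 0, 0], "fingers": 1}, {"delta_pos": [0, 0, 0], "dr": [0, 0, 0], "fingers": 1}, {"delta_pos": [-0.4, 0, 0], "dr": [0, 0, 0], "fingers": 1}, {"delta_pos": [-1.0, 0, 0], "dr": [0, 0, 0], "fingers": 1}]}}

```text
time: 3.28
tool_pos: [0.4921, 0.1509, 0.0219]
tool_rot: [-3.142, -0.0, 1.561]
contact_force: [-0.3, -0.0, -0.0]
opening: 0.0067
grip_force: 0.0
```

```bash
python3 -c "
from h import *
to(.4923,.126,.022,1.5607)"
```

```text
t 3.27 pos [0.4921 0.1509 0.0219] rot [-3.1416 -0.      1.561 ] q [0.15 0.53 1.77 0.   0.84 0.16] op 0.0067 F [-0.26 -0.04 -0.03] M [-0.093  0.055 -0.006]
delta cm [-2.49  0.04 -0.01] dr deg [-0.   -0.    0.02]
```

```bash
python3 -c "
from h import *
im=viewer.read_camera('scene');cv2.imwrite('pics/s2.png',cv2.resize(im[130:330,190:440,::-1],None,fx=3,fy=3))"
```

```text
(no output)
```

View pics/s2.png

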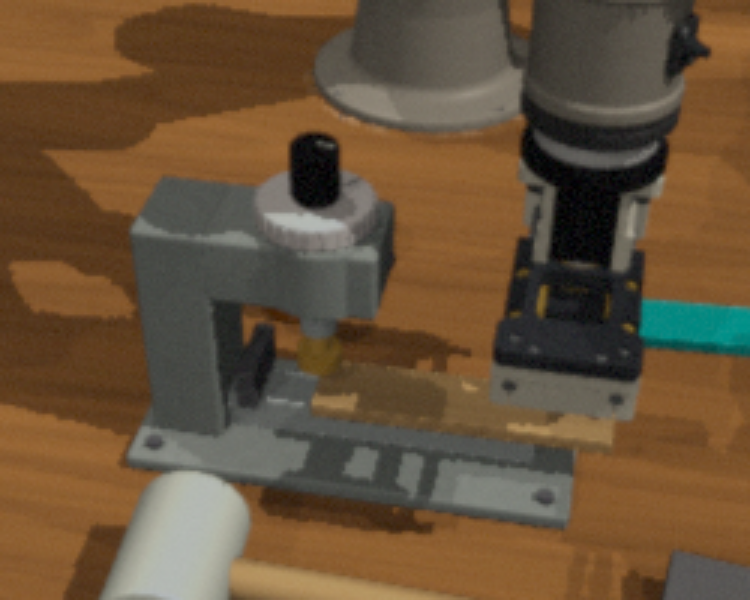

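```bash
python3 -c "
from h import *
f=lambda X:((proj('scene',X)-[190,130])*3).round()
for X in [(.492,.151,.022),(.492,.151,.041),(.515,.151,.041),(.515,.151,.088),(.5147,.185,.046),(.4707,.185,.046),(.5147,.165,.046)]: print(X,f(X))
to(.4923,.126,.022,1.5607)
im=viewer.read_camera('wrist');cv2.imwrite('pics/w2.png',im[:,:,::-1])"
```

```text
(0.492, 0.151, 0.022) [555. 440.]
(0.492, 0.151, 0.041) [558. 417.]
(0.515, 0.151, 0.041) [555. 443.]
(0.515, 0.151, 0.088) [563. 383.]
(0.5147, 0.185, 0.046) [615. 444.]
(0.4707, 0.185, 0.046) [618. 395.]
(0.5147, 0.165, 0.046) [580. 440.]
t 3.33 pos [0.4921 0.1501 0.0219] rot [-3.1414e+00  3.0000e-04  1.5606e+00] q [ 0.15  0.53  1.77 -0.    0.84  0.16] op 0.0032 F [-0.39 -1.59 -0.4 ] M [-0.106  0.041  0.068]
delta cm [-2.41  0.04 -0.01] dr deg [-0.01  0.02 -0.01]
```

View pics/w2.png

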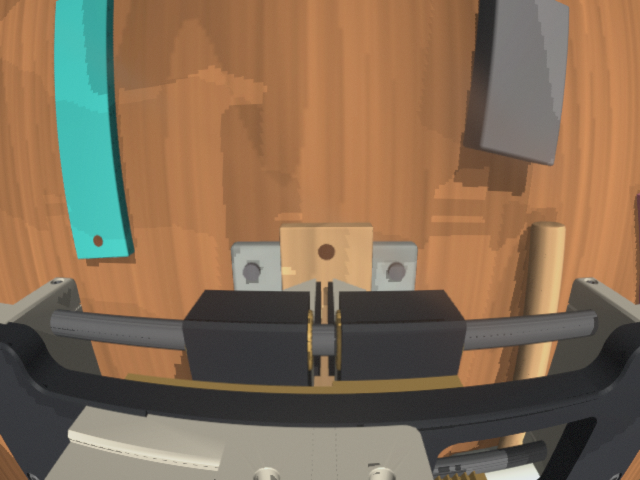

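```bash
cat >> h.py <<'E'
def wray(uv,z,p=None):
    p=p or viewer.camera_params('wrist');K,T=p["K"],p["T"]
    a=(np.array(uv)-K[:2,2])/K[0,0];r=np.hypot(*a);d=T[:3,:3]@np.array([*(a/r*np.sin(r)),np.cos(r)]);o=T[:3,3]
    return o+d*(z-o[2])/d[2]
E
python3 -c "
from h import *
print([wray(q,.046).round(4) for q in [(280,227),(372,227),(326,252)]])
im=cv2.imread('pics/w2.png');cv2.imwrite('pics/w2c.png',cv2.resize(im[210:400,180:470],None,fx=2.75,fy=2.75,interpolation=2))"
```

```text
[array([0.4717, 0.1831, 0.046 ]), array([0.5145, 0.1826, 0.046 ]), array([0.4929, 0.1707, 0.046 ])]
```

View pics/w2c.png

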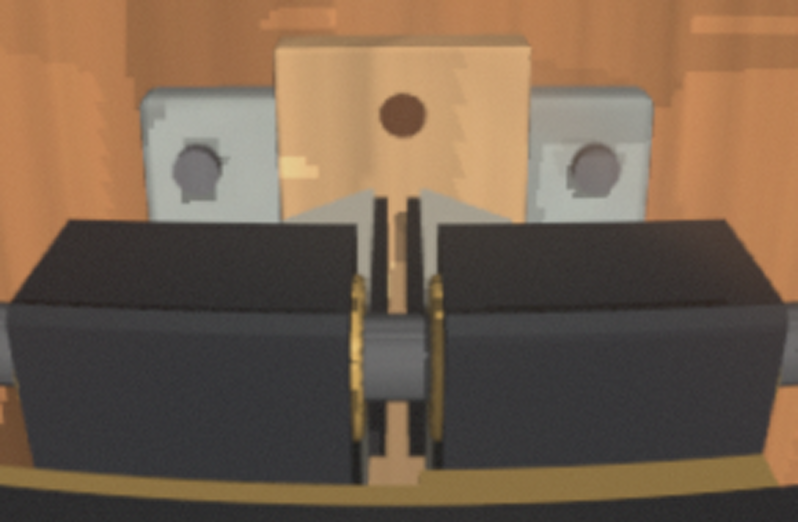

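The fingers closed over the blank without touching it: the blank didn't move and the pad tips are drawn above its top. By the wrist view the real tips sit about 25 mm higher than the reported TCP. I'll reopen, then lower in small steps while watching the force.

Request:
{"method": "step_arm", "body": {"increments": [{"delta_pos": [0, 0, -0.2], "dr": [0, 0, 0], "fingers": -1}, {"delta_pos": [0.4, 0, -0.2], "dr": [0, 0, 0], "fingers": -1}, {"delta_pos": [0.8, 0, 0], "dr": [0, 0, 0], "fingers": -1}, {"delta_pos": [0.8, 0, 0], "dr": [0, 0, 0], "fingers": -1}, {"delta_pos": [0.8, 0, 0], "dr": [0, 0, 0], "fingers": -1}]}}

```text
time: 4.0
tool_pos: [0.4922, 0.1593, 0.0218]
tool_rot: [-3.141, -0.0, 1.561]
contact_force: [-0.7, -0.6, -0.1]
opening: 0.0471
grip_force: 0.0
```

Request:
{"method": "step_arm", "body": {"increments": [{"delta_pos": [0, 0, 0], "dr": [0, 0, 0], "fingers": -1}, {"delta_pos": [0, 0, 0], "dr": [0, 0, 0], "fingers": -1}, {"delta_pos": [0, 0, 0], "dr": [0, 0, 0], "fingers": -1}, {"delta_pos": [0, 0, 0], "dr": [0, 0, 0], "fingers": -1}, {"delta_pos": [0, 0, 0], "dr": [0, 0, 0], "fingers": -1}]}}

```text
time: 4.62
tool_pos: [0.4923, 0.1591, 0.0219]
tool_rot: [3.142, -0.0, 1.561]
contact_force: [0.5, -0.9, 1.0]
opening: 0.0908
grip_force: 0.0
```

```bash
python3 -c "
from h import *
to(.4923,.126,.022,1.5607)
im=viewer.read_camera('scene')[:,:,::-1];a=cv2.resize(im[190:320,300:440],None,fx=2.85,fy=4,interpolation=2)
a=cv2.resize(im[180:310,320:420],None,fx=4,fy=4,interpolation=2)
w=viewer.read_camera('wrist')[180:310,280-180:280+180-80+60-60,::-1]; w=viewer.read_camera('wrist')[200:420,100:500,::-1]
w=cv2.resize(w,(400,220));o=np.zeros((520,800,3),np.uint8);o[:,:400]=a;o[:220,400:]=w;cv2.imwrite('pics/o.png',o)
f=lambda X:((proj('scene',X)-[320,180])*4).round()
for dx in(.046,.065):
  for z in (.022,.049,.088): print(dx,z,f((.492+dx,.159,z)))"
```

```text
t 4.62 pos [0.4923 0.1591 0.0219] rot [ 3.1415e+00 -1.0000e-04  1.5607e+00] q [0.16 0.53 1.76 0.   0.85 0.17] op 0.0908 F [ 0.46 -0.88  0.98] M [-0.11   0.008  0.018]
delta cm [-3.31  0.04 -0.01] dr deg [ 0. -0.  0.]
0.046 0.022 [231. 461.]
0.046 0.049 [237. 416.]
0.046 0.088 [246. 348.]
0.065 0.022 [227. 492.]
0.065 0.049 [234. 447.]
0.065 0.088 [243. 379.]
```

View pics/o.png

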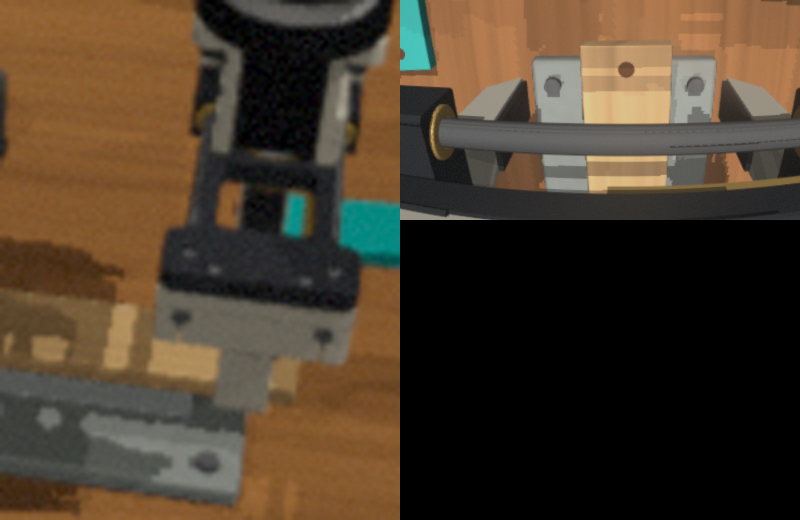

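In the scene crop the fingertip bottom is at (242,410), which puts the tips about 28 mm above the reported TCP, just over the blank. I'll lower with a force check.

Request:
{"method": "step_arm", "body": {"increments": [{"delta_pos": [0, 0, 0.3], "dr": [0, 0, 0], "fingers": -1}, {"delta_pos": [0, 0, 0.6], "dr": [0, 0, 0], "fingers": -1}, {"delta_pos": [0, 0, 0.9], "dr": [0, 0, 0], "fingers": -1}, {"delta_pos": [0, 0, 1.1], "dr": [0, 0, 0], "fingers": -1}, {"delta_pos": [0, 0, 1.1], "dr": [0, 0, 0], "fingers": -1}]}}

```text
time: 5.4
tool_pos: [0.4921, 0.1591, 0.0107]
tool_rot: [-3.141, -0.0, 1.561]
contact_force: [0.0, -0.5, -0.0]
opening: 0.0915
grip_force: 0.0
```

Request:
{"method": "step_arm", "body": {"increments": [{"delta_pos": [0, 0, 0.3], "dr": [0, 0, 0], "fingers": -1}, {"delta_pos": [0, 0, 0.6], "dr": [0, 0, 0], "fingers": -1}, {"delta_pos": [0, 0, 0.9], "dr": [0, 0, 0], "fingers": -1}, {"delta_pos": [0, 0, 1.1], "dr": [0, 0, 0], "fingers": -1}, {"delta_pos": [0, 0, 1.1], "dr": [0, 0, 0], "fingers": 1}], "newtons": 15}}

```text
time: 6.02
tool_pos: [0.4921, 0.1591, -0.0003]
tool_rot: [-3.141, -0.0, 1.561]
contact_force: [-0.3, -0.6, 0.2]
opening: 0.0854
grip_force: 0.0
```

Request:
{"method": "step_arm", "body": {"increments": [{"delta_pos": [0, 0, 0], "dr": [0, 0, 0], "fingers": 1}, {"delta_pos": [0, 0, 0], "dr": [0, 0, 0], "fingers": 1}, {"delta_pos": [0, 0, 0], "dr": [0, 0, 0], "fingers": 1}, {"delta_pos": [0, 0, 0], "dr": [0, 0, 0], "fingers": 1}, {"delta_pos": [0, 0, 0], "dr": [0, 0, 0], "fingers": 1}]}}

```text
time: 6.65
tool_pos: [0.4923, 0.1592, -0.0]
tool_rot: [3.141, -0.0, 1.561]
contact_force: [-0.3, 0.3, 0.4]
opening: 0.0438
grip_force: 14.9
```

Request:
{"method": "step_arm", "body": {"increments": [{"delta_pos": [-0.6, 0, 0], "dr": [0, 0, 0], "fingers": 1}, {"delta_pos": [-1.3, 0, 0], "dr": [0, 0, 0], "fingers": 1}, {"delta_pos": [-2.0, 0, 0], "dr": [0, 0, 0], "fingers": 1}, {"delta_pos": [-2.6, 0, 0], "dr": [0, 0, 0], "fingers": 1}, {"delta_pos": [-2.9, 0, 0], "dr": [0, 0, 0], "fingers": 1}]}}

```text
time: 7.28
tool_pos: [0.492, 0.1296, -0.0]
tool_rot: [3.141, -0.0, 1.56]
contact_force: [0.2, 0.7, 0.2]
opening: 0.0437
grip_force: 14.9
```

Request:
{"method": "step_arm", "body": {"increments": [{"delta_pos": [0, 0, 0], "dr": [0, 0, 0], "fingers": 1}, {"delta_pos": [0, 0, 0], "dr": [0, 0, 0], "fingers": 1}, {"delta_pos": [-0.1, 0, 0], "dr": [0, 0, 0], "fingers": 1}, {"delta_pos": [-0.2, 0, 0], "dr": [0, 0, 0], "fingers": 1}, {"delta_pos": [-0.2, 0, 0], "dr": [0, 0, 0], "fingers": 1}]}}

```text
time: 7.9
tool_pos: [0.492, 0.1282, -0.0001]
tool_rot: [3.141, -0.0, 1.561]
contact_force: [-0.1, 1.9, 1.3]
opening: 0.0442
grip_force: 15.0
```

Request:
{"method": "step_arm", "body": {"increments": [{"delta_pos": [0, 0, 0], "dr": [0, 0, 0], "fingers": 1}, {"delta_pos": [-0.05, 0, 0], "dr": [0, 0, 0], "fingers": 1}, {"delta_pos": [-0.1, 0, 0], "dr": [0, 0, 0], "fingers": 1}, {"delta_pos": [-0.1, 0, 0], "dr": [0, 0, 0], "fingers": 1}, {"delta_pos": [-0.1, 0, 0], "dr": [0, 0, 0], "fingers": 1}]}}

```text
time: 8.52
tool_pos: [0.492, 0.1271, -0.0001]
tool_rot: [3.142, -0.0, 1.561]
contact_force: [0.5, 0.7, 2.2]
opening: 0.0438
grip_force: 14.9
```

Request:
{"method": "step_arm", "body": {"increments": [{"delta_pos": [-0.05, 0, 0], "dr": [0, 0, 0], "fingers": 1}, {"delta_pos": [-0.1, 0, 0], "dr": [0, 0, 0], "fingers": 1}, {"delta_pos": [-0.15, 0, 0], "dr": [0, 0, 0], "fingers": 1}, {"delta_pos": [-0.15, 0, 0], "dr": [0, 0, 0], "fingers": 1}, {"delta_pos": [-0.15, 0, 0], "dr": [0, 0, 0], "fingers": 1}]}}

```text
time: 9.15
tool_pos: [0.492, 0.1261, -0.0001]
tool_rot: [3.141, -0.001, 1.561]
contact_force: [-0.8, 5.0, 1.8]
opening: 0.0433
grip_force: 14.9
```

Request:
{"method": "step_arm", "body": {"increments": [{"delta_pos": [-0.05, 0, 0], "dr": [0, 0, 0], "fingers": 1}, {"delta_pos": [-0.1, 0, 0], "dr": [0, 0, 0], "fingers": 1}, {"delta_pos": [-0.1, 0, 0], "dr": [0, 0, 0], "fingers": 1}, {"delta_pos": [-0.1, 0, 0], "dr": [0, 0, 0], "fingers": 1}, {"delta_pos": [-0.1, 0, 0], "dr": [0, 0, 0], "fingers": 1}]}}

```text
time: 9.78
tool_pos: [0.4922, 0.1261, -0.0]
tool_rot: [3.141, -0.002, 1.56]
contact_force: [0.9, 9.6, 0.4]
opening: 0.0439
grip_force: 14.9
```

The blank has stalled against the stop at about 9.6 N, so it is home. I'll relax, release and lift.

Request:
{"method": "step_arm", "body": {"increments": [{"delta_pos": [0.1, 0, 0], "dr": [0, 0, 0], "fingers": 1}, {"delta_pos": [0.1, 0, 0], "dr": [0, 0, 0], "fingers": 0.2}, {"delta_pos": [0.1, 0, 0], "dr": [0, 0, 0], "fingers": -0.4}, {"delta_pos": [0.1, 0, 0], "dr": [0, 0, 0], "fingers": -0.4}, {"delta_pos": [0.1, 0, 0], "dr": [0, 0, 0], "fingers": -0.4}]}}

```text
time: 10.4
tool_pos: [0.4917, 0.1253, -0.0002]
tool_rot: [-3.141, 0.0, 1.561]
contact_force: [0.7, -0.8, 0.9]
opening: 0.0639
grip_force: 0.0
```

Request:
{"method": "step_arm", "body": {"increments": [{"delta_pos": [0, 0, -3], "dr": [0, 0, 0], "fingers": -0.4}, {"delta_pos": [0, 0, -8], "dr": [0, 0, 0], "fingers": -0.4}, {"delta_pos": [0, 0, -13], "dr": [0, 0, 0], "fingers": -0.4}, {"delta_pos": [0, 0, -18], "dr": [0, 0, 0], "fingers": -0.4}, {"delta_pos": [0, 0, -22], "dr": [0, 0, 0], "fingers": -0.4}]}}

```text
time: 11.02
tool_pos: [0.492, 0.1254, 0.2221]
tool_rot: [3.14, 0.0, 1.561]
contact_force: [0.7, -0.1, 0.3]
opening: 0.0641
grip_force: 0.0
```

```bash
python3 -c "
from h import *
to(.4907,.0041,.21,1.5607)
im=viewer.read_camera('top')[:,:,::-1];cv2.imwrite('pics/t2.png',im)
h=cv2.cvtColor(im,cv2.COLOR_BGR2HSV)
w=viewer.read_camera('wrist')[:,:,::-1];cv2.imwrite('pics/w3.png',w)
hw=cv2.cvtColor(np.ascontiguousarray(w),cv2.COLOR_BGR2HSV)
m=cv2.inRange(hw,(14,55,140),(26,135,255))
m=cv2.morphologyEx(m,2,np.ones((5,5)))
for c in cv2.findContours(m,0,2)[0]:
  if cv2.contourArea(c)>400: print(cv2.boundingRect(c),cv2.contourArea(c))
"
```

```text
t 11.03 pos [0.492  0.1254 0.2221] rot [3.14   0.     1.5605] q [ 0.1   0.29  1.52 -0.    1.33  0.11] op 0.0641 F [ 0.66 -0.07  0.31] M [-0.095  0.049 -0.019]
delta cm [-1.213e+01 -1.000e-02  1.210e+00] dr deg [ 0.09  0.   -0.01]
(298, 185, 44, 132) 5267.0
(440, 159, 18, 144) 2083.5
```

Request:
{"method": "step_arm", "body": {"increments": [{"delta_pos": [-4, 0, 0], "dr": [0, 0, -10], "fingers": -0.4}, {"delta_pos": [-8, 0, 0], "dr": [0, 0, -20], "fingers": -0.4}, {"delta_pos": [-11, 0, 0], "dr": [0, 0, -30], "fingers": -0.4}, {"delta_pos": [-12.2, 0, 0], "dr": [0, 0, -40], "fingers": -0.4}, {"delta_pos": [-12.2, 0, 0], "dr": [0, 0, -50], "fingers": -0.4}], "newtons": 55}}

```text
time: 11.75
tool_pos: [0.4901, 0.0024, 0.2188]
tool_rot: [-3.14, -0.002, 2.437]
contact_force: [0.3, -0.0, -0.6]
opening: 0.0641
grip_force: 0.0
```

Request:
{"method": "step_arm", "body": {"increments": [{"delta_pos": [0, 0, 0], "dr": [0, 0, -10], "fingers": -0.4}, {"delta_pos": [0, 0, 0], "dr": [0, 0, -20], "fingers": -0.4}, {"delta_pos": [0, 0, 0], "dr": [0, 0, -30], "fingers": -0.4}, {"delta_pos": [0, 0, 0], "dr": [0, 0, -30], "fingers": -0.4}, {"delta_pos": [0, 0, 0], "dr": [0, 0, -30], "fingers": -0.4}]}}

```text
time: 12.38
tool_pos: [0.4904, 0.0036, 0.2194]
tool_rot: [-3.142, -0.001, 2.954]
contact_force: [0.9, 0.5, -0.0]
opening: 0.0644
grip_force: 0.0
```

```bash
python3 -c "
from h import *
to(.4907,.0043,.165,2.9567)
w=viewer.read_camera('wrist')[:,:,::-1];cv2.imwrite('pics/w4.png',w)
im=viewer.read_camera('scene')[:,:,::-1];cv2.imwrite('pics/s4.png',im)
print(wray((320,185),.046,None))
o=np.zeros((480,800,3),np.uint8);o[:,:480]=w[:,80:560];o[:480,480:]=cv2.resize(im[120:280,235:342],None,fx=3,fy=3,interpolation=2)[:480,:320];cv2.imwrite('pics/o4.png',o)
"
```

```text
t 12.38 pos [0.4904 0.0036 0.2194] rot [-3.1416e+00 -1.0000e-03  2.9536e+00] q [-0.15  0.26  1.57 -0.    1.31 -1.53] op 0.0644 F [ 0.89  0.51 -0.02] M [-0.033  0.014 -0.003]
delta cm [-0.02  0.07  5.44] dr deg [-0.   -0.05 -0.18]
[0.46389356 0.00381496 0.046     ]
```

View pics/o4.png

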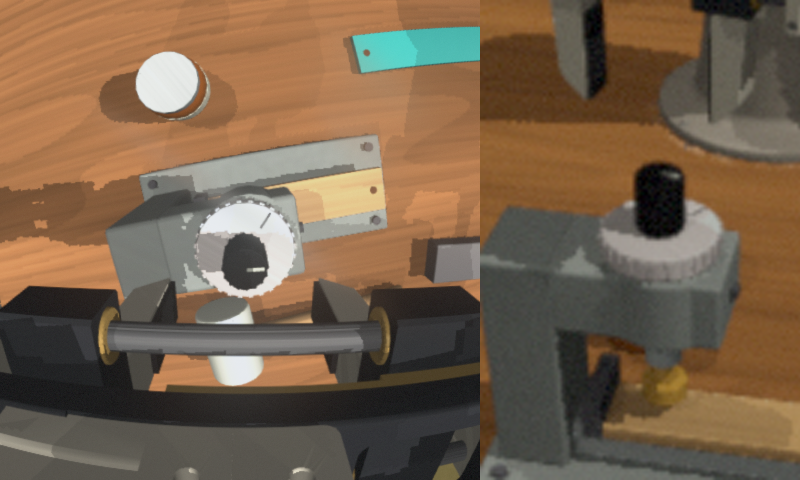

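The press, knob and fingers line up: in the crop the knob top is at (245,250), centred between the fingers. The shoe hangs a few mm above the blank. I'll descend onto the knob and grip it well above the ring.

Request:
{"method": "step_arm", "body": {"increments": [{"delta_pos": [0, 0.05, 2], "dr": [0, 0, 0], "fingers": -0.4}, {"delta_pos": [0, 0.05, 4], "dr": [0, 0, 0], "fingers": -0.4}, {"delta_pos": [0, 0.05, 5.0], "dr": [0, 0, 0], "fingers": -0.4}, {"delta_pos": [0, 0.05, 5.5], "dr": [0, 0, 0], "fingers": -0.4}, {"delta_pos": [0, 0.05, 5.5], "dr": [0, 0, 0], "fingers": -0.4}]}}

```text
time: 13.1
tool_pos: [0.4909, 0.0041, 0.1651]
tool_rot: [3.142, 0.0, 2.957]
contact_force: [-0.7, -0.3, 0.5]
opening: 0.0644
grip_force: 0.0
```

Request:
{"method": "step_arm", "body": {"increments": [{"delta_pos": [0, 0, 0], "dr": [0, 0, 0], "fingers": 1}, {"delta_pos": [0, 0, 0], "dr": [0, 0, 0], "fingers": 1}, {"delta_pos": [0, 0, 0], "dr": [0, 0, 0], "fingers": 1}, {"delta_pos": [0, 0, 0], "dr": [0, 0, 0], "fingers": 1}, {"delta_pos": [0, 0, 0], "dr": [0, 0, 0], "fingers": 1}]}}

```text
time: 13.72
tool_pos: [0.4908, 0.004, 0.165]
tool_rot: [-3.142, 0.0, 2.957]
contact_force: [-0.2, -1.0, 1.1]
opening: 0.0245
grip_force: 55.0
```

```bash
python3 -c "
from h import *
to(.4907,.0043,.165,2.9567)"
```

```text
t 13.72 pos [0.4908 0.004  0.165 ] rot [-3.1415e+00  2.0000e-04  2.9569e+00] q [-0.15  0.31  1.66 -0.    1.17 -1.53] op 0.0245 F [-0.19 -1.04  1.11] M [-0.043  0.037 -0.018]
delta cm [0.02 0.03 0.  ] dr deg [-0.    0.01  0.01]
```

Request:
{"method": "step_arm", "body": {"increments": [{"delta_pos": [0, 0, 0], "dr": [0, 0, 4], "fingers": 1}, {"delta_pos": [0, 0, 0], "dr": [0, 0, 8], "fingers": 1}, {"delta_pos": [0, 0, 0], "dr": [0, 0, 12], "fingers": 1}, {"delta_pos": [0, 0, 0], "dr": [0, 0, 16], "fingers": 1}, {"delta_pos": [0, 0, 0], "dr": [0, 0, 20], "fingers": 1}]}}

```text
time: 14.35
tool_pos: [0.4908, 0.004, 0.165]
tool_rot: [-3.141, 0.0, 2.606]
contact_force: [-1.2, -0.3, 1.3]
opening: 0.0243
grip_force: 55.0
```

```bash
python3 -c "
from h import *
to(.4907,.0043,.165,2.9567)"
```

```text
t 14.35 pos [0.4908 0.004  0.165 ] rot [-3.1414e+00  3.0000e-04  2.6064e+00] q [-0.15  0.31  1.66 -0.    1.17 -1.18] op 0.0243 F [-1.22 -0.33  1.32] M [-0.132  0.006  0.352]
delta cm [0.02 0.02 0.  ] dr deg [-1.000e-02  1.000e-02 -2.007e+01]
```

Request:
{"method": "step_arm", "body": {"increments": [{"delta_pos": [0, 0, 0], "dr": [0, 0, 4], "fingers": 1}, {"delta_pos": [0, 0, 0], "dr": [0, 0, 8], "fingers": 1}, {"delta_pos": [0, 0, 0], "dr": [0, 0, 12], "fingers": 1}, {"delta_pos": [0, 0, 0], "dr": [0, 0, 16], "fingers": 1}, {"delta_pos": [0, 0, 0], "dr": [0, 0, 20], "fingers": 1}]}}

```text
time: 14.98
tool_pos: [0.4908, 0.004, 0.165]
tool_rot: [-3.142, 0.0, 2.257]
contact_force: [-0.4, -0.7, 0.8]
opening: 0.0246
grip_force: 55.0
```

```bash
python3 -c "
from h import *
to(.4907,.0043,.165,2.9567)
im=viewer.read_camera('scene')[:,:,::-1];cv2.imwrite('pics/s5.png',im)"
```

```text
t 14.97 pos [0.4908 0.004  0.165 ] rot [-3.1415e+00  3.0000e-04  2.2573e+00] q [-0.15  0.31  1.66 -0.    1.17 -0.83] op 0.0246 F [-0.41 -0.72  0.81] M [-0.081  0.044  0.338]
delta cm [ 0.03  0.01 -0.  ] dr deg [-1.000e-02  2.000e-02 -4.007e+01]
```

Request:
{"method": "step_arm", "body": {"increments": [{"delta_pos": [0, 0, 0], "dr": [0, 0, 2.4], "fingers": 1}, {"delta_pos": [0, 0, 0], "dr": [0, 0, 4.8], "fingers": 1}, {"delta_pos": [0, 0, 0], "dr": [0, 0, 7.2], "fingers": 1}, {"delta_pos": [0, 0, 0], "dr": [0, 0, 9.6], "fingers": 1}, {"delta_pos": [0, 0, 0], "dr": [0, 0, 12], "fingers": 1}]}}

```text
time: 15.65
tool_pos: [0.4908, 0.004, 0.165]
tool_rot: [3.142, 0.0, 2.05]
contact_force: [-0.3, -1.0, 0.2]
opening: 0.0248
grip_force: 55.0
```

```bash
echo "from h import *
s=robot.observe();print(s['time'],'yaw',s['tool_rot'][2].round(3),'M',s['torque'].round(3),'F',s['contact_force'].round(2))">r.py;python3 r.py
```

```text
15.65 yaw 2.05 M [-0.2    0.034  0.385] F [-0.29 -0.95  0.24]
```

Request:
{"method": "step_arm", "body": {"increments": [{"delta_pos": [0, 0, 0], "dr": [0, 0, 2.4], "fingers": 1}, {"delta_pos": [0, 0, 0], "dr": [0, 0, 4.8], "fingers": 1}, {"delta_pos": [0, 0, 0], "dr": [0, 0, 7.2], "fingers": 1}, {"delta_pos": [0, 0, 0], "dr": [0, 0, 9.6], "fingers": 1}, {"delta_pos": [0, 0, 0], "dr": [0, 0, 12], "fingers": 1}]}}

```text
time: 16.27
tool_pos: [0.4908, 0.004, 0.165]
tool_rot: [3.141, 0.0, 1.84]
contact_force: [-0.1, 0.4, 0.8]
opening: 0.0244
grip_force: 55.0
```

```bash
python3 r.py
```

```text
16.275 yaw 1.84 M [-0.183  0.033  0.374] F [-0.08  0.36  0.77]
```

Request:
{"method": "step_arm", "body": {"increments": [{"delta_pos": [0, 0, 0], "dr": [0, 0, 2.4], "fingers": 1}, {"delta_pos": [0, 0, 0], "dr": [0, 0, 4.8], "fingers": 1}, {"delta_pos": [0, 0, 0], "dr": [0, 0, 7.2], "fingers": 1}, {"delta_pos": [0, 0, 0], "dr": [0, 0, 9.6], "fingers": 1}, {"delta_pos": [0, 0, 0], "dr": [0, 0, 12], "fingers": 1}]}}

```text
time: 16.9
tool_pos: [0.4908, 0.004, 0.165]
tool_rot: [3.141, 0.0, 1.631]
contact_force: [-0.0, -0.6, 0.9]
opening: 0.0243
grip_force: 55.0
```

```bash
python3 r.py
```

```text
16.9 yaw 1.631 M [-0.229  0.059  0.371] F [-0.04 -0.56  0.92]
```

Request:
{"method": "step_arm", "body": {"increments": [{"delta_pos": [0, 0, 0], "dr": [0, 0, 2.4], "fingers": 1}, {"delta_pos": [0, 0, 0], "dr": [0, 0, 4.8], "fingers": 1}, {"delta_pos": [0, 0, 0], "dr": [0, 0, 7.2], "fingers": 1}, {"delta_pos": [0, 0, 0], "dr": [0, 0, 9.6], "fingers": 1}, {"delta_pos": [0, 0, 0], "dr": [0, 0, 12], "fingers": 1}]}}

```text
time: 17.52
tool_pos: [0.4909, 0.004, 0.165]
tool_rot: [3.141, 0.0, 1.421]
contact_force: [0.2, -0.7, 0.8]
opening: 0.0246
grip_force: 55.0
```

```bash
python3 r.py
```

```text
17.525 yaw 1.421 M [-0.205  0.079  0.342] F [ 0.25 -0.74  0.79]
```

Request:
{"method": "step_arm", "body": {"increments": [{"delta_pos": [0, 0, 0], "dr": [0, 0, 2.4], "fingers": 1}, {"delta_pos": [0, 0, 0], "dr": [0, 0, 4.8], "fingers": 1}, {"delta_pos": [0, 0, 0], "dr": [0, 0, 7.2], "fingers": 1}, {"delta_pos": [0, 0, 0], "dr": [0, 0, 9.6], "fingers": 1}, {"delta_pos": [0, 0, 0], "dr": [0, 0, 12], "fingers": 1}]}}

```text
time: 18.15
tool_pos: [0.4909, 0.004, 0.165]
tool_rot: [3.141, 0.0, 1.212]
contact_force: [-0.7, -1.3, 0.6]
opening: 0.0249
grip_force: 55.0
```

```bash
python3 r.py; python3 -c "
from h import *
im=viewer.read_camera('scene')[:,:,::-1];cv2.imwrite('pics/s6.png',im)
o=np.hstack([cv2.resize(cv2.imread(f'pics/{n}.png')[215:275,265:330],None,fx=6,fy=6,interpolation=2) for n in('s5','s6')]);cv2.imwrite('pics/o6.png',o)"
```

```text
18.15 yaw 1.212 M [-0.163  0.122  0.36 ] F [-0.69 -1.25  0.62]
```

```bash
python3 -c "
from h import *
for n in('s4','s5','s6'):
  h=cv2.cvtColor(cv2.imread(f'pics/{n}.png')[235:265,280:312],cv2.COLOR_BGR2HSV)
  m=cv2.inRange(h,(18,140,60),(32,255,255))
  v,u=np.where(m);print(n,len(v),v.min()+235,v.max()+235,v.mean()+235,u.mean()+280)"
```

```text
s4 179 242 258 248.78212290502793 295.69832402234636
s5 173 244 258 250.90173410404626 296.11560693641616
s6 175 248 264 254.05714285714285 295.8514285714286
```

Request:
{"method": "step_arm", "body": {"increments": [{"delta_pos": [0, 0, 0], "dr": [0, 0, 1.6], "fingers": 1}, {"delta_pos": [0, 0, 0], "dr": [0, 0, 3.2], "fingers": 1}, {"delta_pos": [0, 0, 0], "dr": [0, 0, 4.8], "fingers": 1}, {"delta_pos": [0, 0, 0], "dr": [0, 0, 6.4], "fingers": 1}, {"delta_pos": [0, 0, 0], "dr": [0, 0, 8], "fingers": 1}]}}

```text
time: 18.82
tool_pos: [0.4909, 0.004, 0.165]
tool_rot: [3.141, 0.0, 1.07]
contact_force: [-0.5, -1.8, 1.7]
opening: 0.0245
grip_force: 55.0
```

```bash
python3 r.py
```

```text
18.825 yaw 1.07 M [-0.427  0.106  0.562] F [-0.54 -1.8   1.66]
```

Request:
{"method": "step_arm", "body": {"increments": [{"delta_pos": [0, 0, 0], "dr": [0, 0, 0], "fingers": 1}, {"delta_pos": [0, 0, 0], "dr": [0, 0, 0], "fingers": 1}, {"delta_pos": [0, 0, 0], "dr": [0, 0, 0], "fingers": 1}, {"delta_pos": [0, 0, 0], "dr": [0, 0, 0], "fingers": 1}, {"delta_pos": [0, 0, 0], "dr": [0, 0, 0], "fingers": 1}]}}

```text
time: 19.45
tool_pos: [0.4909, 0.0041, 0.165]
tool_rot: [3.141, -0.0, 1.072]
contact_force: [0.2, -2.6, 2.8]
opening: 0.0246
grip_force: 55.0
```

```bash
python3 r.py; python3 -c "
from h import *
for i in range(6):
  im=viewer.read_camera('scene')[:,:,::-1]; s=robot.observe(); print(s['torque'].round(3))
cv2.imwrite('pics/s7.png',im)
h=cv2.cvtColor(np.ascontiguousarray(im[235:268,280:312]),cv2.COLOR_BGR2HSV)
m=cv2.inRange(h,(18,140,60),(32,255,255))
v,u=np.where(m);print(len(v),v.max()+235,v.mean()+235)
o=np.hstack([cv2.resize(cv2.imread(f'pics/{n}.png')[215:275,265:330],None,fx=6,fy=6,interpolation=2) for n in('s6','s7')]);cv2.imwrite('pics/o7.png',o)"
```

```text
19.45 yaw 1.072 M [-0.589  0.114  0.339] F [ 0.19 -2.64  2.8 ]
[-0.573  0.067  0.345]
[-0.539 -0.019  0.352]
[-0.588  0.055  0.346]
[-0.604  0.116  0.34 ]
[-0.634  0.092  0.289]
[-0.603  0.044  0.372]
167 260 254.24550898203591
```

View pics/o7.png

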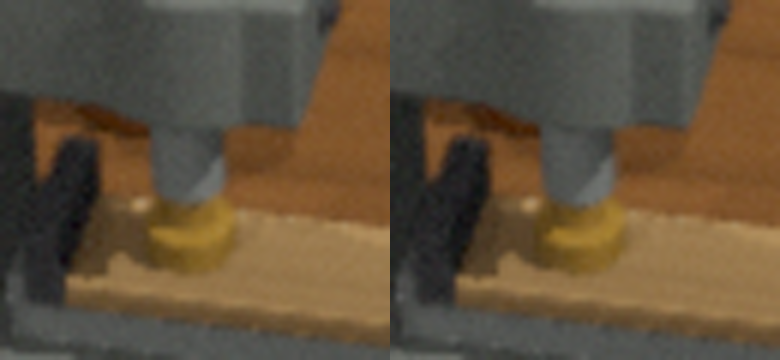

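Both frames show the shoe at the blank's surface, and the last moving torque reading jumped. I'll turn back slightly and then forward at the same rate, to take a comparable reading at nearly the same angle.

Request:
{"method": "step_arm", "body": {"increments": [{"delta_pos": [0, 0, 0], "dr": [0, 0, -2.8], "fingers": 1}, {"delta_pos": [0, 0, 0], "dr": [0, 0, -5.6], "fingers": 1}, {"delta_pos": [0, 0, 0], "dr": [0, 0, -4], "fingers": 1}, {"delta_pos": [0, 0, 0], "dr": [0, 0, -2.0], "fingers": 1}, {"delta_pos": [0, 0, 0], "dr": [0, 0, 0.4], "fingers": 1}]}}

```text
time: 20.38
tool_pos: [0.4909, 0.004, 0.165]
tool_rot: [3.141, 0.0, 1.062]
contact_force: [0.9, -3.4, 3.0]
opening: 0.0246
grip_force: 55.0
```

```bash
python3 r.py
```

```text
20.375 yaw 1.062 M [-0.621 -0.012  0.519] F [ 0.92 -3.39  3.03]
```

Request:
{"method": "step_arm", "body": {"increments": [{"delta_pos": [0, 0, 0], "dr": [0, 0, -2.8], "fingers": 1}, {"delta_pos": [0, 0, 0], "dr": [0, 0, -5.6], "fingers": 1}, {"delta_pos": [0, 0, 0], "dr": [0, 0, -4], "fingers": 1}, {"delta_pos": [0, 0, 0], "dr": [0, 0, -2], "fingers": 1}, {"delta_pos": [0, 0, 0], "dr": [0, 0, 0.4], "fingers": 1}]}}

```text
time: 21.0
tool_pos: [0.4909, 0.0041, 0.165]
tool_rot: [3.141, 0.0, 1.055]
contact_force: [-0.3, -3.0, 3.3]
opening: 0.0245
grip_force: 55.0
```

```bash
python3 r.py
```

```text
21.0 yaw 1.055 M [-0.669  0.064  0.453] F [-0.32 -2.98  3.3 ]
```

Request:
{"method": "step_arm", "body": {"increments": [{"delta_pos": [0, 0, 0], "dr": [0, 0, -4], "fingers": 1}, {"delta_pos": [0, 0, 0], "dr": [0, 0, -8], "fingers": 1}, {"delta_pos": [0, 0, 0], "dr": [0, 0, -12], "fingers": 1}, {"delta_pos": [0, 0, 0], "dr": [0, 0, -10], "fingers": 1}, {"delta_pos": [0, 0, 0], "dr": [0, 0, -7.6], "fingers": 1}]}}

```text
time: 21.62
tool_pos: [0.4908, 0.0041, 0.165]
tool_rot: [3.141, 0.0, 1.186]
contact_force: [0.1, -3.2, 3.7]
opening: 0.0246
grip_force: 55.0
```

```bash
python3 r.py
```

```text
21.625 yaw 1.186 M [-0.702  0.078  0.391] F [ 0.13 -3.19  3.67]
```

Request:
{"method": "step_arm", "body": {"increments": [{"delta_pos": [0, 0, 0], "dr": [0, 0, 0], "fingers": 1}, {"delta_pos": [0, 0, 0], "dr": [0, 0, 1.2], "fingers": 1}, {"delta_pos": [0, 0, 0], "dr": [0, 0, 3.6], "fingers": 1}, {"delta_pos": [0, 0, 0], "dr": [0, 0, 5.6], "fingers": 1}, {"delta_pos": [0, 0, 0], "dr": [0, 0, 8], "fingers": 1}]}}

```text
time: 22.25
tool_pos: [0.4908, 0.0041, 0.165]
tool_rot: [3.141, -0.0, 1.049]
contact_force: [-0.3, -3.8, 3.1]
opening: 0.0244
grip_force: 55.0
```

```bash
python3 r.py
```

```text
22.25 yaw 1.049 M [-0.729  0.006  0.47 ] F [-0.34 -3.81  3.08]
```

Request:
{"method": "step_arm", "body": {"increments": [{"delta_pos": [0, 0, 0], "dr": [0, 0, -2.4], "fingers": 1}, {"delta_pos": [0, 0, 0], "dr": [0, 0, -2.4], "fingers": 1}, {"delta_pos": [0, 0, 0], "dr": [0, 0, 0], "fingers": 1}, {"delta_pos": [0, 0, 0], "dr": [0, 0, 2], "fingers": 1}, {"delta_pos": [0, 0, 0], "dr": [0, 0, 4], "fingers": 1}]}}

```text
time: 22.88
tool_pos: [0.4909, 0.0041, 0.165]
tool_rot: [3.141, -0.0, 0.979]
contact_force: [0.6, -3.8, 4.0]
opening: 0.0245
grip_force: 55.0
```

```bash
python3 r.py
```

```text
22.875 yaw 0.979 M [-0.784 -0.022  0.508] F [ 0.6  -3.83  3.97]
```

Request:
{"method": "step_arm", "body": {"increments": [{"delta_pos": [0, 0, 0], "dr": [0, 0, -2.4], "fingers": 1}, {"delta_pos": [0, 0, 0], "dr": [0, 0, -4.8], "fingers": 1}, {"delta_pos": [0, 0, 0], "dr": [0, 0, -4], "fingers": 1}, {"delta_pos": [0, 0, 0], "dr": [0, 0, -2], "fingers": 1}, {"delta_pos": [0, 0, 0], "dr": [0, 0, 0], "fingers": 1}]}}

```text
time: 23.5
tool_pos: [0.4909, 0.0041, 0.165]
tool_rot: [3.141, 0.0, 0.979]
contact_force: [0.4, -4.7, 4.9]
opening: 0.0242
grip_force: 55.0
```

```bash
python3 r.py
```

```text
23.5 yaw 0.979 M [-0.821 -0.016  0.518] F [ 0.37 -4.68  4.88]
```

About 0.15 N m above free turning, which is roughly 19 N of clamping. I'll release and lift away.

Request:
{"method": "step_arm", "body": {"increments": [{"delta_pos": [0, 0, 0], "dr": [0, 0, 0], "fingers": -0.4}, {"delta_pos": [0, 0, 0], "dr": [0, 0, 0], "fingers": -0.4}, {"delta_pos": [0, 0, 0], "dr": [0, 0, 0], "fingers": -0.4}, {"delta_pos": [0, 0, 0], "dr": [0, 0, 0], "fingers": -0.4}, {"delta_pos": [0, 0, 0], "dr": [0, 0, 0], "fingers": -0.4}]}}

```text
time: 24.12
tool_pos: [0.4907, 0.0042, 0.1648]
tool_rot: [-3.141, -0.0, 0.981]
contact_force: [-0.5, 0.4, -0.7]
opening: 0.0638
grip_force: 0.0
```

Request:
{"method": "step_arm", "body": {"increments": [{"delta_pos": [0, 0, -2], "dr": [0, 0, 0], "fingers": -0.4}, {"delta_pos": [0, 0, -5], "dr": [0, 0, 0], "fingers": -0.4}, {"delta_pos": [0, 0, -8], "dr": [0, 0, 0], "fingers": -0.4}, {"delta_pos": [0, 0, -10], "dr": [0, 0, 0], "fingers": -0.4}, {"delta_pos": [0, 0, -10], "dr": [0, 0, 0], "fingers": -0.4}]}}

```text
time: 24.75
tool_pos: [0.4915, 0.0041, 0.2661]
tool_rot: [3.139, -0.002, 0.981]
contact_force: [0.3, -1.3, -0.8]
opening: 0.0645
grip_force: 0.0
```

```bash
python3 -c "
from h import *
im=viewer.read_camera('scene')[:,:,::-1];cv2.imwrite('pics/s8.png',im)
# blank outer end / inner end check vs s7
a=cv2.imread('pics/s4.png').astype(int);d=np.abs(a-im).sum(2)
print('blank outer-end/ring diff',d[255:280,360:400].mean(),d[185:215,270:320].mean())
print(proj('scene',(.4925,.150,.046)))
h=cv2.cvtColor(np.ascontiguousarray(im),cv2.COLOR_BGR2HSV);m=cv2.inRange(h,(15,60,130),(25,150,255));r=m[250:285,330:400]
v,u=np.where(r);print('outer end col',np.percentile(u,99)+330)
print(robot.observe()['tool_pos'],robot.observe()['opening'])"; python3 r.py
```

```text
blank outer-end/ring diff 16.893 20.983333333333334
[375.7830671  267.10973851]
outer end col 375.0
[0.49084322 0.004111   0.26482024] 0.06431403149267868
24.8 yaw 0.981 M [-0.09   0.097 -0.029] F [ 0.05 -0.01  0.  ]
```

```bash
python3 -c "
from cell import robot
print(robot.hand_in())"
```

```text
the job is handed in; nothing more can be done
None
```

The blank is home against the back stop and clamped at an estimated 19 N (from knob torque); everything is let go and the job is handed in at about 25 s of robot time, with no verdict returned.

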